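Pass the ring: flip its first-off plate

ROBOT

A 7-joint arm with a two-finger parallel gripper is mounted at the origin on a cart in front of the work surface, level with it; the furniture and walls round the work are solid. World frame = base frame: x ahead of the robot, y to its left, z up, the work surface at z = 0. Lengths are in m, angles in rad, forces in N, time in s.
With the tool pointing down it reaches from about 0.425 to 0.925 m from the base axis. Payload 6.8 kg.
Tool frame: the origin (TCP) lies midway between the tips of the shut fingers; the grasp point (between the pads) lies 19 mm behind it; z points along the fingers, y is the direction in which the jaws open and shut (so a half turn about z gives the same grasp; the last joint's range is limited). The gripper opens to 85 mm and grips with 20 to 120 N. Pads are 22 mm wide; open, the fingers measure 114 mm over their backs; the gripper's body (76 mm by 85 mm) begins 54 mm behind the grasp point. The pads swing forward as they close: fully open they stand 13 mm farther back than shut.
Start: joints at [-1.299, 0.477, 0.022, 1.555, -0.011, 1.109, -0.083], TCP at [0.25, 0.627, 0.231] pointing down, gripper open.
Joint ranges: [-2.96, 2.96], [-0.34, 2.1], [-1.41, 1.46], [0.24, 2.44], [-1.37, 4.51], [0.17, 1.92], [-2.96, 2.96]. Speed limits (rad/s): [2.39, 2.39, 3.14, 3.14, 3.14, 3.14, 3.14].

INTERFACE

Orientations are given as a 3x3 rotation matrix whose columns are the frame's x, y, z axes.
In Python, from workcell import read_state, grab_frame, calibration, finish_job, search_frame, outline_of gives the robot as it stands.
- The arm moves only by the tool carry_out, never from a script. Its argument "increments" is a list of rows, each a list of 7 numbers: the turn, a rotation vector about the tool's x, y, z in rad, then the shift along the tool's x, y, z in m, then the opening in per cent of the stroke, from 0 (shut) to 100 (fully open). A call has 1 to 5 rows; each row shifts and turns the pose as measured when the row begins, along the tool's axes as they then stand; what a row does not reach is not made up. A row lasts 1/10 s, in which the tool goes at most 50 mm and 8.59 degrees, less where a joint would pass 70% of its speed; a pose out of reach is approached as far as the arm can. A call is refused whole if a number of a shift passes 0.05 or a number of a turn 0.15, either way. A call with a gripper value outside its range is refused whole. The fingers move at their own pace and stop on an object; "newtons" is the grip in N (left out, the last holds). Time passes only in rows, so rows that do not move let the fingers close. It gives the time, the measured TCP pose, the force and the opening at its end, in the units of the state.
- read_state(): the state, without advancing time (a new reading comes with each control period).
- grab_frame(name): name is "scene" or "top" or "wrist"; returns (picture, depth): 384x512x3 uint8, red, green, blue; 384x512 float32, m along the optical axis (not along the pixel's ray), 0 where there is no reading.
- calibration(name): a dict with "fx", "fy", "cx", "cy" (pixels), "dist" ([k1, k2, p1, p2, k3] as OpenCV has them; the pictures are not rectified), "origin" and "attitude" of the camera in the world. Camera axes: x right, y down, z forward; pixel columns grow to the right and rows downward; lengths in m; the calibration is good to about 2 mm. A picture is of the moment at which its call begins: read the wrist's pose just before it. calibration takes no time and is no camera call; for the wrist camera it gives the pose at the moment of the call.
- finish_job(): hands the job in, once; it reports no verdict.
Trained networks look in the newest picture that a camera, given by its name, has taken for a name from the list of things; names that differ only in an ending like _2 or _b are one class to them, and where a whole thing is asked for, a point or a joint stands for the part that bears it (a point fixed in the world has none). Each returns a list of dicts, best first, with "confidence" (0 to 1); they miss things now and then, are a little off and sometimes report something else, mostly with a low value. They report only what shows in the picture. A call takes as long as a camera call. They do not tell look-alikes from the thing itself.
- search_frame(camera, name): "rect" ([left, top, width, height] in pixels, round what is visible of it).
- outline_of(camera, name): "mask" (384x512 bool, what is visible of it) and "rect" ([left, top, width, height] in pixels, round what is visible of it).
The state is a dict: "clock": time; "q": joint angles; "qd": joint speeds; "joint_efforts": joint torques, N m; "tcp_pos": TCP position; "tcp_rot": TCP orientation; "contact_force": force on the tool from outside, world axes, zero at the start; "wrist_torque": the same for the moment, N m; "width": finger opening in m.
Only numpy, scipy, OpenCV 4.12 (cv2) and the standard library are available. Lean on these libraries where they do the work, as an engineer would, in place of code of your own. Each camera call takes 0.05 s, during which the arm holds its last target.

TASK

The ring on the first-off rack has passed its check. With the fingertips, push the flip plate in front of the ring's bay right over its pivot and press it fully down on the far side, so that it lies flat towards the ring with its ticked face up. Pick nothing up, and leave the other plates and the cut parts as they are.

Things in the scene. Friction and masses are not known exactly. Their poses are not given: they have to be found in the camera images.
- rack: fixed rack of dark sheet steel, 226 x 312 x 68 mm. Origin on the bench top below the middle of its rod; x from the robot's side across the rod to the bays, y left along the rod, z up. The rod, 60 mm up, carries three flip plates 102 mm apart. Straight behind each, 71 to 168 mm along x, is an open bay 99 mm wide, floor 4 mm high, side walls 13 mm, back wall 23 mm
- cut_ring: loose flat dark, scaly steel ring, 70 mm across, 6 mm thick, with a round hole; it lies in one of the three bays. Origin at the centre of its underside
- cut_star: loose flat dark, scaly steel star, 63 x 55 x 6 mm, in another bay. Origin at the centre of its underside
- cut_key: loose flat dark, scaly steel key-shaped bar, 26 x 95 x 5 mm, in the remaining bay. Origin at the centre of its underside
- left_plate (a joint): angle of the left (+y) flip plate about the rod: 0 = level, towards the robot's side, plain face up; 1.57 = on edge, straight up; 3.14 = level, towards the bay, face with the raised tick up. Light grey steel paddle 3 mm thick, its mid-plane on the rod's axis; stiff hinge (0.07 N m), it stays where it is left; 2 to 3 N near either end moves it
- left_plate_end (a point): middle of the free end of the left (+y) plate, 62 mm from the rod's axis, moving with it; the plate is 56 mm wide, from 12 to 62 mm off the axis, with a narrower neck at the rod
- left_plate_tail (a point): end of the left (+y) paddle's tail, 55 mm from the rod's axis on the side opposite to the plate and in one plane with it; the tail is 26 mm wide with a round end. Pressing it down raises the plate
- left_pivot (a point): point on the rod's axis in the middle of the left (+y) flip plate, 60 mm above the bench; fixed to the rack, axes as the rack's. Two upright cheeks with ledges reach 26 mm before and behind it, 30 mm to either side, up to 58 mm high; beyond them plate and tail are free below, down to the rack's floor (4 mm)
- left_bay (a point): centre of the floor of the left (+y) bay, 119.5 mm behind the rod, 4 mm above the bench; fixed to the rack
- mid_plate (a joint): angle of the middle flip plate about the rod: 0 = level, towards the robot's side, plain face up; 1.57 = on edge, straight up; 3.14 = level, towards the bay, face with the raised tick up. Light grey steel paddle 3 mm thick, its mid-plane on the rod's axis; stiff hinge (0.07 N m), it stays where it is left; 2 to 3 N near either end moves it
- mid_plate_end (a point): middle of the free end of the middle plate, 62 mm from the rod's axis, moving with it; the plate is 56 mm wide, from 12 to 62 mm off the axis, with a narrower neck at the rod
- mid_plate_tail (a point): end of the middle paddle's tail, 55 mm from the rod's axis on the side opposite to the plate and in one plane with it; the tail is 26 mm wide with a round end. Pressing it down raises the plate
- mid_pivot (a point): point on the rod's axis in the middle of the middle flip plate, 60 mm above the bench; fixed to the rack, axes as the rack's. Two upright cheeks with ledges reach 26 mm before and behind it, 30 mm to either side, up to 58 mm high; beyond them plate and tail are free below, down to the rack's floor (4 mm)
- mid_bay (a point): centre of the floor of the middle bay, 119.5 mm behind the rod, 4 mm above the bench; fixed to the rack
- right_plate (a joint): angle of the right (-y) flip plate about the rod: 0 = level, towards the robot's side, plain face up; 1.57 = on edge, straight up; 3.14 = level, towards the bay, face with the raised tick up. Light grey steel paddle 3 mm thick, its mid-plane on the rod's axis; stiff hinge (0.07 N m), it stays where it is left; 2 to 3 N near either end moves it
- right_plate_end (a point): middle of the free end of the right (-y) plate, 62 mm from the rod's axis, moving with it; the plate is 56 mm wide, from 12 to 62 mm off the axis, with a narrower neck at the rod
- right_plate_tail (a point): end of the right (-y) paddle's tail, 55 mm from the rod's axis on the side opposite to the plate and in one plane with it; the tail is 26 mm wide with a round end. Pressing it down raises the plate
- right_pivot (a point): point on the rod's axis in the middle of the right (-y) flip plate, 60 mm above the bench; fixed to the rack, axes as the rack's. Two upright cheeks with ledges reach 26 mm before and behind it, 30 mm to either side, up to 58 mm high; beyond them plate and tail are free below, down to the rack's floor (4 mm)
- right_bay (a point): centre of the floor of the right (-y) bay, 119.5 mm behind the rod, 4 mm above the bench; fixed to the rack
There are look-alikes about, which are no part of the job. What is shaped like the cut_ring but turquoise or yellow is not meant.

How it is judged:
By the outcome, as a careful person would: the job done as asked, in the order asked, and still so for the second after the job is handed in, with the robot touching nothing.
It also fails if it takes over 38 s, if anything falls off the work surface, if the arm or the gripper's body presses on something with over 40 N, if the wrist force passes 120 N, or if a joint passes its speed limit or range.

## Working session

There is one attempt and no reset: what is moved stays moved. The work goes in short steps, Python scripts to look and compute and a tool call to move; the robot and the scene stay as the last step left them, time stands still between calls to the robot, and variables do not carry over. Pictures are saved under pics/ and viewed, and the job is handed in when it is done.

Besides the shell and the picture viewer there is one more tool, called after "Request:" by a JSON object that holds its "fn" and its "kwargs". carry_out: Moves the arm, as the interface text tells. Its arguments: {"type":"object","properties":{"increments":{"type":"array"},"newtons":{"type":"number"}},"required":["increments"]}

```bash
mkdir -p pics
python3 - <<'E'
from workcell import *
import cv2
s=read_state();print(s)
for n in("scene","top"):
    p,d=grab_frame(n);cv2.imwrite(f"pics/{n}0.png",p[:,:,::-1]);c=calibration(n);print(n,c)
    import numpy as np;np.save(f"{n}_d.npy",d)
E
```

```text
{'clock': 0.0, 'q': array([-1.29908771,  0.47777771,  0.02233994,  1.55645717, -0.01151843,
        1.10929267, -0.08309218]), 'qd': array([-0.00043488,  0.00018801, -0.00102059, -0.00012121, -0.00159044,
       -0.0003153 , -0.0009417 ]), 'joint_efforts': array([-1.58396906e-03, -5.96437490e+01,  1.60650719e+00, -2.81204438e+01,
        1.22710224e-02,  9.21003259e-03,  2.96512212e-05]), 'tcp_pos': array([0.2500406 , 0.62634237, 0.23033831]), 'tcp_rot': array([[-9.28743410e-01,  3.70722762e-01, -5.59472901e-04],
       [ 3.70723166e-01,  9.28741828e-01, -1.71815376e-03],
       [-1.17352823e-04, -1.80313355e-03, -9.99998367e-01]]), 'contact_force': array([0.54288174, 0.13976881, 0.17561549]), 'wrist_torque': array([ 0.01145947,  0.00425903, -0.04232348]), 'width': 0.08533947810893458}
scene {'fx': 450.3703632720643, 'fy': 450.3703632720643, 'cx': 259.56660180932096, 'cy': 195.59193005640634, 'dist': array([0.01512297, 0.        , 0.        , 0.        , 0.        ]), 'origin': array([-0.00658325,  0.51797474,  0.62486605]), 'attitude': array([[-6.00324835e-01, -4.93314088e-01,  6.29484951e-01],
       [-7.99756209e-01,  3.69989216e-01, -4.72755736e-01],
       [ 3.14421083e-04, -7.87241507e-01, -6.16644720e-01]])}
top {'fx': 428.586356610261, 'fy': 428.586356610261, 'cx': 253.16289240062937, 'cy': 199.455790158683, 'dist': array([-0.11651386,  0.        ,  0.        ,  0.        ,  0.        ]), 'origin': array([0.44767014, 0.11025869, 0.91139109]), 'attitude': array([[-0.01985453, -0.99194103,  0.1251351 ],
       [-0.99973548,  0.01824384, -0.01400457],
       [ 0.01160876, -0.12538005, -0.99204087]])}
```

View pics/scene0.png

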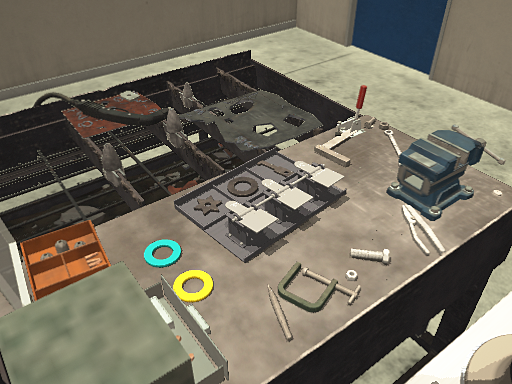

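View pics/top0.png

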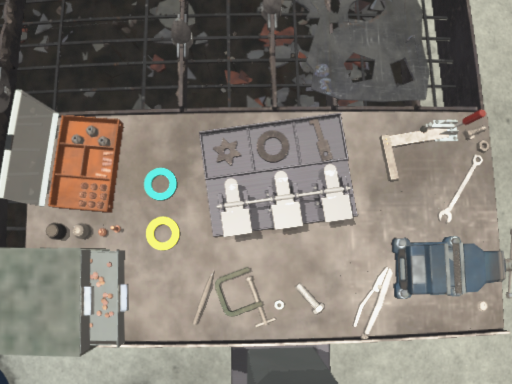

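The top view shows star, ring and key in the left, middle and right bays (ring at about 273,146). All three plates lie towards the robot, with the middle one at about (286,200).

```bash
cat > h.py <<'E'
from workcell import *
import cv2,numpy as np
def pts(cam,d,uv,c=None):
    c=c or calibration(cam);K=np.array([[c['fx'],0,c['cx']],[0,c['fy'],c['cy']],[0,0,1]])
    uv=np.asarray(uv,float).reshape(-1,2)
    n=cv2.undistortPoints(uv.reshape(-1,1,2),K,np.array(c['dist'])).reshape(-1,2)
    z=d[uv[:,1].astype(int),uv[:,0].astype(int)]
    return (np.c_[n,np.ones(len(n))]*z[:,None])@np.array(c['attitude']).T+c['origin']
def proj(cam,P,c=None):
    c=c or calibration(cam);K=np.array([[c['fx'],0,c['cx']],[0,c['fy'],c['cy']],[0,0,1]])
    R=np.array(c['attitude']).T
    return cv2.projectPoints(np.asarray(P,float).reshape(-1,3),cv2.Rodrigues(R)[0],-R@c['origin'],K,np.array(c['dist']))[0].reshape(-1,2)
E
python3 - <<'E'
from h import *
p,d=grab_frame("top")
for n in("left_plate","mid_plate","rack","cut_ring"):
    for r in outline_of("top",n)[:4]:
        m=r['mask'];v,u=np.nonzero(m);P=pts("top",d,np.c_[u,v]);P=P[d[v,u]>0]
        print(n,round(r['confidence'],2),r['rect'],np.median(P,0).round(4), np.percentile(P[:,2],[5,50,95]).round(4))
        if n=="rack": 
            Q=P[(P[:,2]>-.01)&(P[:,2]<.08)];b=cv2.minAreaRect(Q[:,:2].astype(np.float32));print(b)
            np.save("rackP.npy",P)
c=p[100:250,190:370];cv2.imwrite("pics/crop.png",cv2.resize(c,None,fx=4,fy=4,interpolation=cv2.INTER_CUBIC)[:,:,::-1])
np.save("top_d.npy",d)
E
```

```text
left_plate 0.64 [221.3, 177.0, 32.8, 60.7] [0.526  0.1368 0.0637] [0.0565 0.0637 0.0679]
left_plate 0.42 [200.3, 111.1, 159.0, 129.6] [0.6042 0.0452 0.0054] [0.0015 0.0054 0.065 ]
mid_plate 0.79 [274.0, 171.3, 25.4, 58.0] [0.5371 0.0356 0.0623] [0.0586 0.0623 0.0655]
rack 0.3 [199.8, 115.7, 156.9, 124.5] [0.6029 0.0475 0.0054] [0.0017 0.0054 0.065 ]
((0.6165156960487366, 0.041582778096199036), (0.2393907606601715, 0.31706443428993225), 7.167794227600098)
cut_ring 0.9 [147.4, 219.9, 33.4, 32.0] [0.4958 0.2916 0.0058] [0.0013 0.0058 0.0084]
cut_ring 0.89 [259.9, 129.6, 29.3, 33.6] [0.6773 0.056  0.0097] [0.0049 0.0097 0.0124]
cut_ring 0.85 [147.5, 167.5, 28.6, 31.3] [0.5987 0.2988 0.0058] [0.0002 0.0058 0.0085]
```

View pics/crop.png

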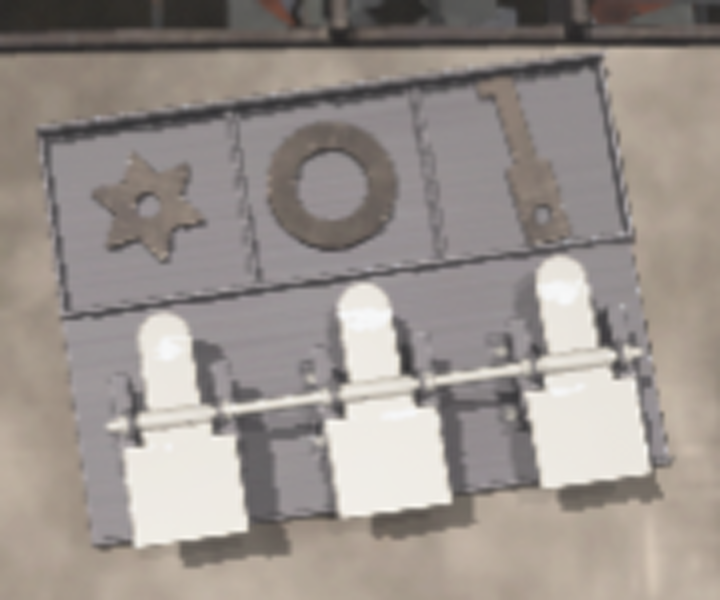

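```bash
cat > fit.py <<'E'
from h import *
from scipy.optimize import least_squares
px=np.array([(135,547),(247,530),(338,517),(450,503),(542,487),(650,470),(160,315),(362,284),(560,256),(93,547),(670,465)],float)/4+[190,100]-0.375
z=.0615
L=np.array([(-.062,.130,z),(-.062,.074,z),(-.062,.028,z),(-.062,-.028,z),(-.062,-.074,z),(-.062,-.130,z),(.055,.102,z),(.055,0,z),(.055,-.102,z),(-.062,.156,.004),(-.062,-.156,.004)])
L=L[:9];px=px[:9]
c=calibration("top")
def T(q,L):
    R=cv2.Rodrigues(np.array([0,0,q[2]]))[0];return L@R.T+[q[0],q[1],0]
f=lambda q:(proj("top",T(q,L),c)-px).ravel()
r=least_squares(f,[.55,.05,.12]);print(r.x,np.degrees(r.x[2]));print(r.fun.reshape(-1,2).round(2))
np.save("rack.npy",r.x)
E
python3 fit.py
python3 - <<'E'
from h import *
d=np.load("top_d.npy");q=np.load("rack.npy")
vv,uu=np.mgrid[100:245,190:370];P=pts("top",d,np.c_[uu.ravel(),vv.ravel()])
R=cv2.Rodrigues(np.array([0,0,q[2]]))[0];l=(P-[q[0],q[1],0])@R
for y0 in(.102,0,-.102):
  for a,b in((-.06,-.03),(.03,.053)):
    k=(abs(l[:,1]-y0)<.01)&(l[:,0]>a)&(l[:,0]<b)&(l[:,2]>.03);print(y0,a,l[k,2].mean().round(4),k.sum())
k=(l[:,2]>.05);print(l[k].min(0),l[k].max(0))
E
```

```text
[0.55935281 0.03686892 0.12461697] 7.140026599251029
[[ 0.26  0.33]
 [ 0.27  0.54]
 [ 0.46  0.46]
 [ 0.23 -0.11]
 [-0.13  0.55]
 [ 0.14  0.74]
 [-0.1  -1.36]
 [-0.54 -0.66]
 [-0.61 -0.54]]
0.102 -0.06 0.0659 153
0.102 0.03 0.0572 104
0 -0.06 0.0632 149
0 0.03 0.0597 104
-0.102 -0.06 0.0637 147
-0.102 0.03 0.059 102
[-0.10169465 -0.13565677  0.05021061] [0.05396605 0.13492225 0.91139109]
```

Run:
```python
from h import *
d=np.load("top_d.npy")
vv,uu=np.mgrid[0:384,0:512];P=pts("top",d,np.c_[uu.ravel(),vv.ravel()]);P=P[d.ravel()>0]
a=np.array([.25,.627]);b=np.array([.607,.043]);t=(b-a)/np.linalg.norm(b-a)
s=(P[:,:2]-a)@t;w=(P[:,:2]-a)@[-t[1],t[0]]
for i in range(14):
    k=(s>i*.05)&(s<i*.05+.05)&(abs(w)<.1)
    if k.any():print(i,k.sum(),np.percentile(P[k,2],99.5).round(3))
S=read_state();r=S['tcp_rot'];print((r.T@np.r_[t*.05,0]).round(4))
```

```text
1 235 0.169
2 1707 0.168
3 2814 0.168
4 3858 0.168
5 3917 0.168
6 2676 0.107
7 2195 0.008
8 2210 0.009
9 2201 0.008
10 2184 0.069
11 2207 0.069
12 2271 0.066
13 2072 0.067
[-0.04 -0.03  0.  ]
```

Request:
{"fn": "carry_out", "kwargs": {"increments": [[0, 0, 0, -0.04, -0.029, 0, 0], [0, 0, 0, -0.04, -0.029, 0, 0], [0, 0, 0, -0.04, -0.029, 0, 0], [0, 0, 0, -0.04, -0.029, 0, 0], [0, 0, 0, -0.04, -0.029, 0, 0]], "newtons": 40}}

```text
clock: 0.85
tcp_pos: [0.3791, 0.4207, 0.2294]
tcp_rot: [[-0.935, 0.356, -0.003], [0.356, 0.935, 0.004], [0.004, 0.003, -1.0]]
contact_force: [0.5, 0.5, 1.0]
width: 0.012
```

Request:
{"fn": "carry_out", "kwargs": {"increments": [[0, 0, 0, -0.04, -0.029, 0, 0], [0, 0, 0, -0.04, -0.029, 0, 0], [0, 0, 0, -0.04, -0.029, 0, 0], [0, 0, 0, -0.04, -0.029, 0, 0], [0, 0, 0, -0.04, -0.029, 0, 0]]}}

```text
clock: 1.35
tcp_pos: [0.5151, 0.2108, 0.2296]
tcp_rot: [[-0.935, 0.355, -0.001], [0.355, 0.935, 0.007], [0.003, 0.006, -1.0]]
contact_force: [0.3, 0.1, 0.2]
width: 0.0002
```

Request:
{"fn": "carry_out", "kwargs": {"increments": [[0, 0, -0.13, 0, 0, 0, 0], [0, 0, -0.13, 0, 0, 0, 0], [0, 0, -0.13, 0, 0, 0, 0], [0, 0, -0.13, 0, 0, 0, 0]]}}

```text
clock: 1.75
tcp_pos: [0.5204, 0.1996, 0.2304]
tcp_rot: [[-0.988, -0.157, 0.003], [-0.157, 0.988, 0.003], [-0.003, 0.003, -1.0]]
contact_force: [0.5, -0.6, 0.2]
width: -0.0001
```

```bash
cat > loc.py <<'E'
from h import *
q=np.load("rack.npy");R=cv2.Rodrigues(np.array([0,0,q[2]]))[0]
s=read_state();print("t",s['clock'],"local mm",((s['tcp_pos']-[q[0],q[1],0])@R*1000).round(1),"F",(s['contact_force']@R).round(1),"w",s['width'])
print((R.T@s['tcp_rot']).round(3))
E
python3 loc.py
```

```text
t 1.75 local mm [-18.4 166.3 230.4] F [ 0.4 -0.7  0.2] w -0.00014722846132879066
[[-0.999 -0.033  0.003]
 [-0.033  0.999  0.003]
 [-0.003  0.003 -1.   ]]
```

Request:
{"fn": "carry_out", "kwargs": {"increments": [[0, 0, 0.033, -0.017, -0.042, 0, 0], [0, 0, 0, -0.017, -0.042, 0.02, 0], [0, 0, 0, -0.017, -0.042, 0.02, 0], [0, 0, 0, -0.016, -0.042, 0.03, 0], [0, 0, 0, 0, 0, 0.03, 0]]}}

```text
clock: 2.25
tcp_pos: [0.6161, 0.0439, 0.1355]
tcp_rot: [[-0.991, -0.134, 0.017], [-0.134, 0.991, 0.007], [-0.017, 0.005, -1.0]]
contact_force: [-0.4, -0.7, 0.2]
width: 0.0001
```

```bash
python3 loc.py
python3 - <<'E'
from h import *
p,d=grab_frame("scene");cv2.imwrite("pics/s1.png",cv2.resize(p[120:280,150:380],None,fx=3,fy=3)[:,:,::-1])
p,d=grab_frame("wrist");cv2.imwrite("pics/w1.png",p[:,:,::-1])
E
```

```text
t 2.25 local mm [ 5.720e+01 -1.000e-01  1.355e+02] F [-0.5 -0.7  0.2] w 0.00014627100366126355
[[-1.    -0.009  0.017]
 [-0.009  1.     0.005]
 [-0.017  0.005 -1.   ]]
```

View pics/s1.png

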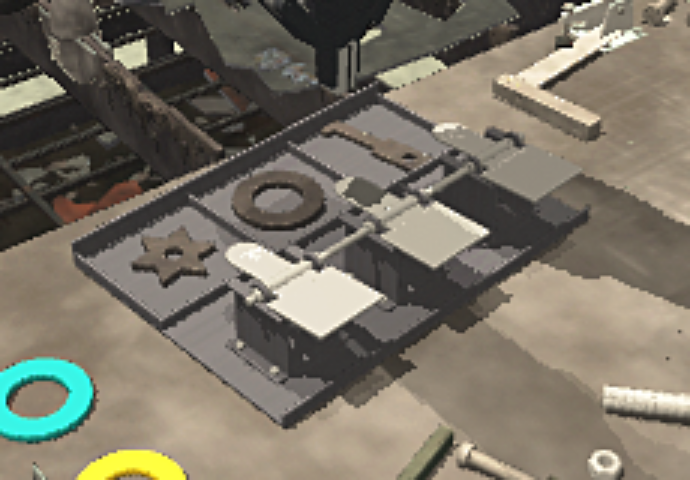

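View pics/w1.png

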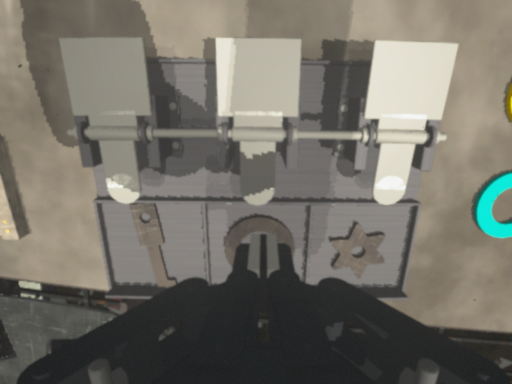

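Request:
{"fn": "carry_out", "kwargs": {"increments": [[0, 0, 0, 0.008, 0, 0.02, 0], [0, 0, 0, 0.001, 0, 0.02, 0], [0, 0, 0, 0, 0, 0.02, 0], [0, 0, 0, 0, 0, 0, 0]]}}

```text
clock: 2.75
tcp_pos: [0.6032, 0.0554, 0.075]
tcp_rot: [[-0.989, -0.146, 0.009], [-0.146, 0.989, 0.014], [-0.011, 0.012, -1.0]]
contact_force: [-0.4, 0.1, -0.2]
width: 0.0
```

```bash
python3 loc.py
python3 - <<'E'
from h import *
p,d=grab_frame("wrist");cv2.imwrite("pics/w2.png",p[:,:,::-1])
E
```

```text
t 2.75 local mm [45.8 12.9 75. ] F [-0.4  0.1 -0.2] w 4.039760893877711e-05
[[-1.    -0.022  0.01 ]
 [-0.022  1.     0.013]
 [-0.011  0.012 -1.   ]]
```

View pics/w2.png

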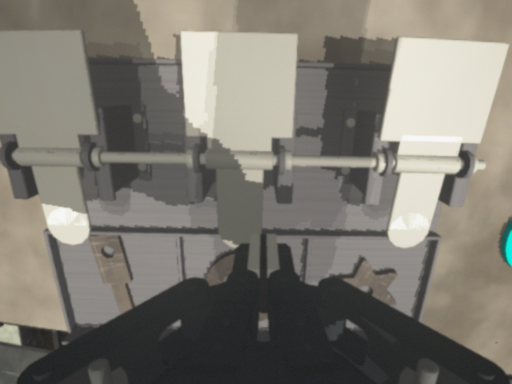

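Request:
{"fn": "carry_out", "kwargs": {"increments": [[0, 0, 0.02, 0, -0.013, 0, 0], [0, 0, 0, 0, 0, 0, 0], [0, 0, 0, 0, 0, 0, 0]]}}

```text
clock: 3.1
tcp_pos: [0.6092, 0.0435, 0.0813]
tcp_rot: [[-0.992, -0.127, 0.018], [-0.127, 0.992, 0.016], [-0.02, 0.014, -1.0]]
contact_force: [-0.6, 0.4, -0.2]
width: -0.0001
```

```bash
python3 loc.py
```

```text
t 3.1 local mm [50.3  0.4 81.3] F [-0.5  0.5 -0.2] w -0.00013348218543388315
[[-1.    -0.003  0.02 ]
 [-0.002  1.     0.014]
 [-0.02   0.014 -1.   ]]
```

Request:
{"fn": "carry_out", "kwargs": {"increments": [[0, 0, 0, 0.003, 0, 0.012, 0], [0, 0, 0, 0, 0, 0.012, 0], [0, 0, 0, 0, 0, 0.012, 0]]}}

```text
clock: 3.4
tcp_pos: [0.6087, 0.0436, 0.046]
tcp_rot: [[-0.992, -0.126, 0.023], [-0.126, 0.992, 0.017], [-0.025, 0.014, -1.0]]
contact_force: [-0.4, -1.2, 1.5]
width: 0.0001
```

```bash
python3 loc.py
```

```text
t 3.4 local mm [49.8  0.5 46. ] F [-0.6 -1.1  1.5] w 6.080232264803509e-05
[[-1.    -0.002  0.025]
 [-0.002  1.     0.014]
 [-0.025  0.014 -1.   ]]
```

Request:
{"fn": "carry_out", "kwargs": {"increments": [[0, 0.02, 0, 0.002, 0, 0.01, 0], [0, 0, 0, 0.002, 0, 0.01, 0], [0, 0, 0, 0, 0, 0.002, 0]]}}

```text
clock: 3.7
tcp_pos: [0.6035, 0.0435, 0.0193]
tcp_rot: [[-0.992, -0.127, -0.002], [-0.127, 0.992, 0.014], [0.0, 0.014, -1.0]]
contact_force: [0.3, -0.6, 1.7]
width: -0.0
```

```bash
python3 loc.py
python3 - <<'E'
from h import *
p,d=grab_frame("scene");cv2.imwrite("pics/s3.png",cv2.resize(p[120:280,150:380],None,fx=3,fy=3)[:,:,::-1])
E
```

```text
t 3.7 local mm [44.6  1.1 19.3] F [ 0.2 -0.7  1.7] w -7.532026149240584e-06
[[-1.    -0.002 -0.   ]
 [-0.002  1.     0.014]
 [ 0.     0.014 -1.   ]]
```

View pics/s3.png

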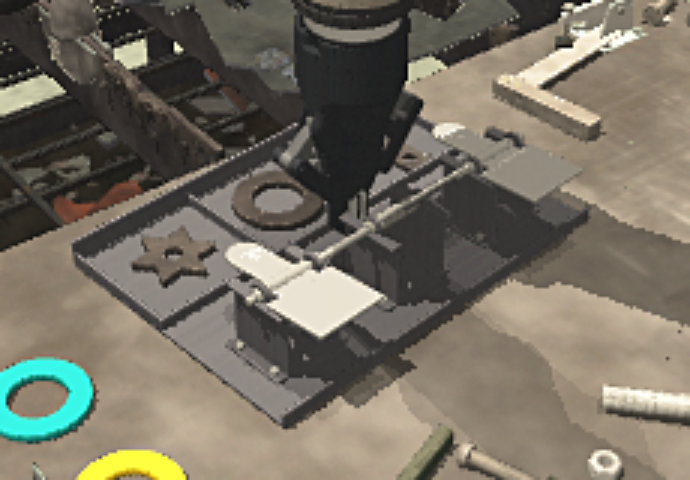

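Request:
{"fn": "carry_out", "kwargs": {"increments": [[0, 0, 0, 0, 0, -0.04, 0], [0, 0, 0, 0, 0, -0.05, 0], [0, 0, 0, 0, 0, -0.04, 0], [0, 0, 0, 0, 0, 0, 0]]}}

```text
clock: 4.15
tcp_pos: [0.6025, 0.0418, 0.1511]
tcp_rot: [[-0.992, -0.127, -0.008], [-0.127, 0.992, 0.013], [0.006, 0.014, -1.0]]
contact_force: [1.6, -0.1, 0.5]
width: 0.0001
```

```bash
python3 loc.py
python3 - <<'E'
from h import *
p,d=grab_frame("scene");cv2.imwrite("pics/s4.png",cv2.resize(p[120:280,150:380],None,fx=3,fy=3)[:,:,::-1])
p,d=grab_frame("wrist");cv2.imwrite("pics/w4.png",p[:,:,::-1])
E
```

```text
t 4.15 local mm [ 43.4  -0.5 151.1] F [ 1.6 -0.3  0.5] w 0.00014881136349610143
[[-1.    -0.003 -0.006]
 [-0.003  1.     0.014]
 [ 0.006  0.014 -1.   ]]
```

View pics/s4.png

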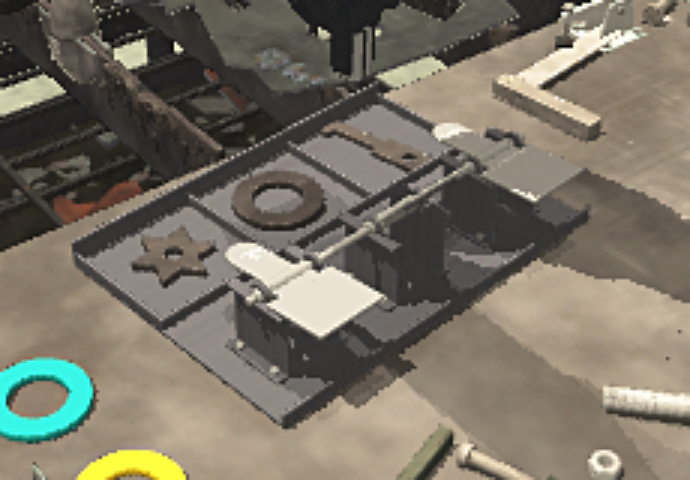

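View pics/w4.png

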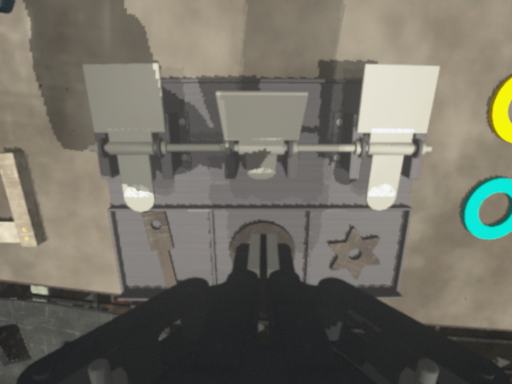

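The middle plate now stands at about 45° (wrist view 262,115), and its neighbours have not moved. Next I go round to the robot's side.

Request:
{"fn": "carry_out", "kwargs": {"increments": [[0, 0, 0, 0.04, 0, 0, 0], [0, 0, 0, 0.045, 0, 0, 0], [0, 0, 0, 0.042, 0, 0, 0], [0, 0, 0, 0, 0, 0, 0], [0, 0, 0, 0, 0, 0, 0]]}}

```text
clock: 4.75
tcp_pos: [0.4636, 0.0249, 0.1405]
tcp_rot: [[-0.991, -0.129, -0.028], [-0.129, 0.992, 0.009], [0.026, 0.013, -1.0]]
contact_force: [0.7, 0.5, 0.3]
width: -0.0001
```

```bash
python3 loc.py
```

```text
t 4.75 local mm [-96.5   0.  140.5] F [0.7 0.5 0.3] w -5.213628683128819e-05
[[-1.    -0.005 -0.026]
 [-0.005  1.     0.012]
 [ 0.026  0.013 -1.   ]]
```

Request:
{"fn": "carry_out", "kwargs": {"increments": [[0, 0, 0, 0, 0, 0.028, 0], [0, -0.025, 0, 0, 0, 0.027, 0], [0, 0, 0, 0, 0, 0, 0], [0, 0, 0, 0, 0, 0, 0]]}}

```text
clock: 5.15
tcp_pos: [0.4648, 0.0261, 0.0827]
tcp_rot: [[-0.992, -0.129, -0.003], [-0.129, 0.992, 0.012], [0.002, 0.012, -1.0]]
contact_force: [1.3, 0.4, -0.2]
width: 0.0003
```

```bash
python3 loc.py
```

```text
t 5.15 local mm [-95.2   1.1  82.7] F [ 1.4  0.2 -0.2] w 0.00032067268297767765
[[-1.    -0.005 -0.002]
 [-0.005  1.     0.012]
 [ 0.002  0.012 -1.   ]]
```

Request:
{"fn": "carry_out", "kwargs": {"increments": [[0, 0, 0, -0.02, 0, 0, 0], [0, 0, 0, -0.02, 0, 0, 0], [0, 0, 0, -0.015, 0, 0, 0], [0, 0, 0, -0.01, 0, 0, 0], [0, 0, 0, -0.01, 0, 0, 0]]}}

```text
clock: 5.65
tcp_pos: [0.5431, 0.0361, 0.0859]
tcp_rot: [[-0.992, -0.129, -0.006], [-0.129, 0.992, 0.012], [0.004, 0.012, -1.0]]
contact_force: [-1.8, -1.2, 0.9]
width: -0.0
```

```bash
python3 loc.py
```

```text
t 5.65 local mm [-16.2   1.3  85.9] F [-1.9 -0.9  0.9] w -4.9606935222686876e-05
[[-1.    -0.005 -0.004]
 [-0.005  1.     0.012]
 [ 0.004  0.012 -1.   ]]
```

Request:
{"fn": "carry_out", "kwargs": {"increments": [[0, 0, 0, -0.01, 0, 0.001, 0], [0, 0, 0, -0.01, 0, 0.001, 0], [0, 0, 0, -0.01, 0, 0.001, 0], [0, 0, 0, -0.006, 0, 0, 0]]}}

```text
clock: 6.05
tcp_pos: [0.5801, 0.041, 0.0824]
tcp_rot: [[-0.992, -0.129, -0.01], [-0.129, 0.992, 0.011], [0.008, 0.012, -1.0]]
contact_force: [-2.0, -1.0, 1.5]
width: 0.0004
```

```bash
python3 loc.py
python3 - <<'E'
from h import *
p,d=grab_frame("scene");cv2.imwrite("pics/s5.png",cv2.resize(p[120:280,150:380],None,fx=3,fy=3)[:,:,::-1])
E
```

```text
t 6.05 local mm [21.1  1.6 82.4] F [-2.1 -0.8  1.5] w 0.00039103265767966174
[[-1.    -0.005 -0.008]
 [-0.005  1.     0.012]
 [ 0.008  0.012 -1.   ]]
```

View pics/s5.png

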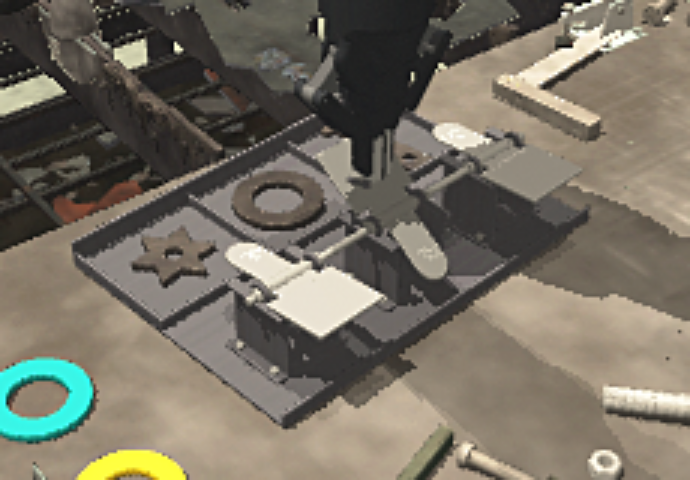

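Request:
{"fn": "carry_out", "kwargs": {"increments": [[0, 0, 0, -0.008, 0, 0, 0], [0, 0, 0, -0.008, 0, 0.002, 0], [0, 0, 0, -0.006, 0, 0.004, 0], [0, 0, 0, 0, 0, 0.004, 0]]}}

```text
clock: 6.5
tcp_pos: [0.6068, 0.0447, 0.0729]
tcp_rot: [[-0.992, -0.129, -0.004], [-0.129, 0.992, 0.012], [0.002, 0.012, -1.0]]
contact_force: [-0.5, -0.7, 1.0]
width: 0.0
```

```bash
python3 loc.py
```

```text
t 6.5 local mm [48.   1.8 72.9] F [-0.6 -0.7  1. ] w 9.11180849116367e-07
[[-1.    -0.005 -0.002]
 [-0.005  1.     0.012]
 [ 0.002  0.012 -1.   ]]
```

Request:
{"fn": "carry_out", "kwargs": {"increments": [[0, 0, 0, 0, 0, 0.005, 0], [0, 0, 0, 0, 0, 0.004, 0], [0, 0, 0, 0, 0, 0.004, 0]]}}

```text
clock: 6.8
tcp_pos: [0.6083, 0.0448, 0.0606]
tcp_rot: [[-0.992, -0.129, -0.001], [-0.129, 0.992, 0.012], [-0.001, 0.012, -1.0]]
contact_force: [-13.6, -1.6, 47.8]
width: 0.0
```

```bash
python3 loc.py
```

```text
t 6.8 local mm [49.6  1.8 60.6] F [-13.7   0.1  47.8] w 3.6733117598713212e-06
[[-1.    -0.005  0.   ]
 [-0.005  1.     0.012]
 [-0.001  0.012 -1.   ]]
```

It is hard against its stop at z ≈ 60.6 mm with 48 N on the fingertips, so I back off and look.

Request:
{"fn": "carry_out", "kwargs": {"increments": [[0, 0, 0, 0, 0, -0.02, 0], [0, 0, 0, 0, 0, -0.04, 0], [0, 0, 0, 0, 0, -0.04, 0], [0, 0, 0, 0.04, 0, -0.03, 0], [0, 0, 0, 0, 0, 0, 0]]}}

```text
clock: 7.3
tcp_pos: [0.5668, 0.0378, 0.1923]
tcp_rot: [[-0.992, -0.129, -0.006], [-0.129, 0.992, 0.012], [0.004, 0.013, -1.0]]
contact_force: [1.1, -1.3, -0.7]
width: -0.0002
```

```bash
python3 loc.py
python3 - <<'E'
from h import *
p,d=grab_frame("scene");cv2.imwrite("pics/s6.png",cv2.resize(p[120:280,150:380],None,fx=3,fy=3)[:,:,::-1])
p,d=grab_frame("wrist");cv2.imwrite("pics/w6.png",p[:,:,::-1])
c=calibration("wrist");q=np.load("rack.npy");R=cv2.Rodrigues(np.array([0,0,q[2]]))[0]
vv,uu=np.mgrid[0:240,0:512];P=pts("wrist",d,np.c_[uu.ravel(),vv.ravel()],c);l=(P-[q[0],q[1],0])@R
for y0 in(.102,0,-.102):
  for a,b in((-.06,-.045),(-.045,-.03),(.03,.045),(.045,.06)):
    k=(abs(l[:,1]-y0)<.011)&(l[:,0]>a)&(l[:,0]<b)&(l[:,2]>.03)&(l[:,2]<.1);print(y0,a,l[k,2].mean().round(4),k.sum())
E
```

```text
t 7.3 local mm [  7.5  -0.  192.3] F [ 0.9 -1.5 -0.7] w -0.00021371195037048457
[[-1.    -0.005 -0.004]
 [-0.005  1.     0.013]
 [ 0.004  0.013 -1.   ]]
0.102 -0.06 0.0645 409
0.102 -0.045 0.063 389
0.102 0.03 0.0553 287
0.102 0.045 0.0542 120
0 -0.06 0.0591 259
0 -0.045 0.0593 383
0 0.03 0.0595 317
0 0.045 0.0591 295
-0.102 -0.06 0.0623 421
-0.102 -0.045 0.0615 385
-0.102 0.03 0.0571 292
-0.102 0.045 0.0565 132
```

View pics/s6.png

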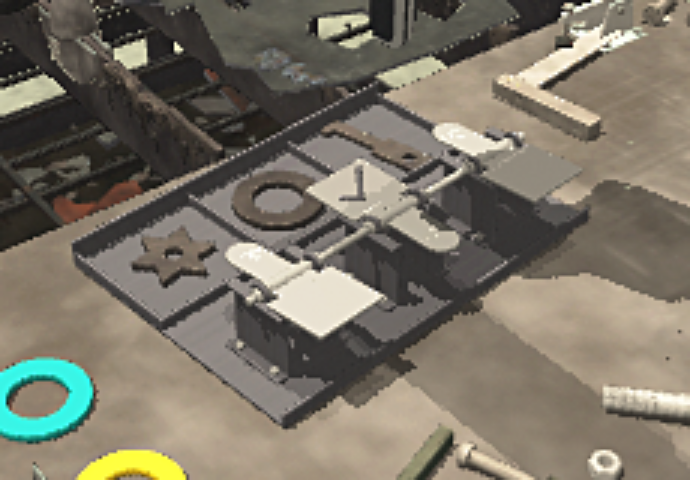

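View pics/w6.png

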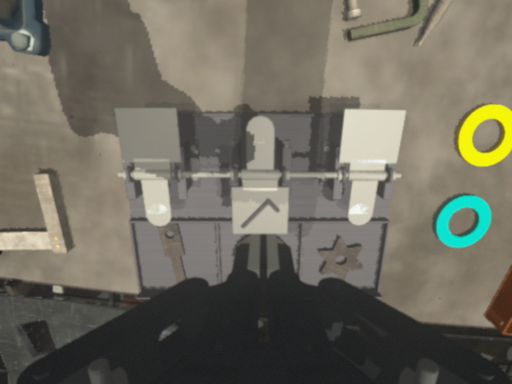

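```bash
python3 -c "
from workcell import *
print(finish_job())"
```

```text
the job is handed in; nothing more can be done
None
```

The middle flip plate, in front of the ring's bay, is now over its pivot and pressed down flat towards the ring with the ticked face up. I pressed its tail down to raise the plate to about 45°, pushed it over from the robot's side, then pressed it against its stop. I picked nothing up and handed the job in at about 7.4 s, with the robot clear of the rack.

- **Plate position:** in the last pictures the tick shows on top. Depth readings put the plate and its tail level to within about 0.5 mm (59.1 to 59.5 mm high).
- **Other plates and parts:** the left and right plates and the cut parts look unmoved. The two outer plates do read a few degrees off level in the depth data. They already looked slightly tilted in the first measurement, though by less than now. I never touched them, so I put this down to how they were left plus depth error.
- **Press force:** the final press peaked at about 48 N on the fingertips, more than I meant. That is under the 120 N wrist limit. The 40 N limit covers the arm and gripper body, and only the fingertips were pressing.

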